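# Pack the service crate: can, carton and the bottle squeezed between

### The arm

A 6-joint arm with a two-finger parallel gripper is mounted at the origin on the work surface. World frame = base frame: x ahead of the robot, y to its left, z up, the work surface at z = 0. Lengths are in m, angles in rad, forces in N, time in s.
With the tool pointing down it reaches from about 0.35 to 0.775 m from the base axis. Payload 5.5 kg.
Tool frame: the origin (TCP) lies on the centre line of the jaws, within the pads' length; the fingertips stand 11 mm ahead of it and the grasp point (between the pads) lies 8 mm behind it; z points along the fingers, y is the line along which they close (so a half turn about z gives the same grasp; the last joint's range is limited). The gripper opens to 85 mm and grips with 20 to 120 N. Pads are 22 mm wide; open, the fingers measure 114 mm over their backs; the gripper's body (76 mm by 85 mm) begins 54 mm behind the grasp point. The pads swing forward as they close: fully open they stand 13 mm farther back than shut.
Start: joints at [1.114, 0.313, 0.046, 1.304, 0, 1.431], TCP at [0.179, 0.546, 0.242] pointing down, gripper open.
Joint ranges: [-2.76, 2.76], [-0.86, 1.69], [-1.03, 1.26], [-2.2, 2.34], [-1.47, 1.5], [-3.14, 3.14]. Speed limits (rad/s): [2.57, 2.57, 3.14, 3.14, 3.14, 3.14].

### API

Orientations are given as a unit quaternion [w, x, y, z].
In Python, from workcell import env, viewer, order, models gives the robot as it stands.
- The arm moves only by the tool drive_tool, never from a script. Its argument "series" is a list that holds one entry, the list of rows, each a list of 6 numbers: the shift along the tool's x, y, z each as a share of 120 mm, from -1 to 1, then the turn, a rotation vector about the tool's x, y, z each as a share of 180 degrees, from -1 to 1. A call has 1 to 20 rows; each row shifts and turns the commanded pose from where the row before left it, along the tool's axes as they then stand; what a row does not reach is not made up. A row lasts 1/8 s, in which the tool goes at most 62.5 mm and 10.7 degrees, less where a joint would pass 70% of its speed; a pose out of reach is approached as far as the arm can. A call with a number of a shift or a turn outside -1 to 1 is refused whole. A call with a gripper value outside its range is refused whole. "jaw" is the opening, from -1 (shut) to 1 (fully open), set as the call begins (left out, the last holds). The fingers move at their own pace and stop on an object; "grip_force" is the grip in N (left out, the last holds). Time passes only in rows, so rows that do not move let the fingers close. It gives the time, the measured TCP pose, the force, the opening and the grip force at its end, in the units of the state.
- env.get_state(): the state, without advancing time (a new reading comes with each control period).
- viewer.read_camera(name): name is "scene" or "top" or "wrist"; returns the picture (420x560x3 uint8, red, green, blue); there is no depth.
- viewer.camera_info(name): a dict with "intrinsics" (3x3 intrinsics, pixels), "D" ([k1, k2, p1, p2, k3] as OpenCV has them; the pictures are not rectified), "R" (3x3) and "t" (3): a world point X has camera coordinates R X + t; the wrist camera has in their place "T_tool_cam" (4x4, takes a point from camera to tool coordinates, whose origin is the TCP and whose axes are the flange's). Camera axes: x right, y down, z forward; pixel columns grow to the right and rows downward; lengths in m; the calibration is good to about 2 mm. A picture is of the moment at which its call begins: read the wrist's pose just before it. camera_info takes no time and is no camera call.
- order.hand_in(): hands the job in; it is judged then, once.
Trained networks look in the newest picture that a camera, given by its name, has taken for a name from the list of things; names that differ only in an ending like _2 or _b are one class to them, and where a whole thing is asked for, a point or a joint stands for the part that bears it (a point fixed in the world has none). Each returns a list of dicts, best first, with "score" (0 to 1); they miss things now and then, are a little off and sometimes report something else, mostly with a low value. They report only what shows in the picture. A call takes as long as a camera call. They do not tell look-alikes from the thing itself.
- models.silhouettes(label, camera): "region" (420x560 bool, what is visible of it) and "location" ([column, row] in pixels, amid what is visible of it).
The state is a dict: "clock": time; "joint_pos": joint angles; "qvel": joint speeds; "tau": joint torques, N m; "tcp_pos": TCP position; "orientation": TCP orientation; "wrist_force": force on the tool from outside, world axes, zero at the start; "ft_torque": the same for the moment, N m; "finger_gap": finger opening in m; "grip_force": force on a finger pad.
Only numpy, scipy, OpenCV 4.12 (cv2) and the standard library are available. Lean on these libraries where they do the work, as an engineer would, in place of code of your own. Each camera call takes 0.05 s, during which the arm holds its last target. There are 200 camera calls.

### The job

Pack the narrow plywood crate tightly in one row: the spray can already in it right up at one end, the tall carton standing at the other end, and last of all the white square bottle, which now lies on the bench, standing cap up between the two. All three must stand upright on the crate's floor; leave everything else on the bench where it is.

Things in the scene. Friction and masses are not known exactly. Their poses are not given: they have to be found in the camera images.
- crate: narrow open plywood crate, fixed to the bench: 68 (x) x 184 (y) x 75 mm high outside, walls and floor 6 mm, so inside 56 x 172 mm and 69 mm deep. Origin: centre of its underside; z up, long side along its y
- can: plain aluminium spray can standing loose somewhere along the inside of the crate, 54 mm diameter up to 138 mm, then a shoulder and a 38 mm grey cap, 165 mm high in all, about 0.25 kg. Origin: centre of its underside; z towards the cap
- carton: tall cardboard carton standing on the bench, 50 (x) x 60 (y) x 160 (z) mm, about 0.2 kg. Origin: centre of its underside; z up
- bottle: white square plastic bottle with a paper label and a round grey cap, lying on its side on the bench, about 0.22 kg. Square body 50 x 50 mm (y, z), 115 mm long, 4 mm rounded edges; then a 12 mm neck and a cap of 30 mm diameter, 23 mm long; 150 mm long in all. Origin: centre of the square body (25 mm above the bench as it lies); x runs along the bottle towards the cap
- bottle_base (a point): centre of the bottle's flat base, 57.5 mm from its origin; axes as the bottle's
- bottle_cap (a point): centre of the outer face of the bottle's cap, 92.5 mm from its origin; axes as the bottle's
- wrench: bystander: steel wrench, 170 mm, lying between robot and crate. Origin: under its middle
- jar: bystander: grease jar, 68 mm diameter, 60 mm high. Origin: centre of its underside
- cassette: bystander: stack of steel sprockets (cassette), 110 mm diameter, 30 mm high. Origin: centre of its underside
- hub: bystander: wheel hub on end, 60 mm diameter, 90 mm high. Origin: centre of its underside
- driver: bystander: screwdriver, 180 mm, lying beyond the crate. Origin: under its middle
- padbox: bystander: flat cardboard box, 70 x 100 x 30 mm. Origin: centre of its underside
Mind the look-alikes: they are no part of the job. What is shaped like the can but orange or purple is not meant.

How it is judged:
By the outcome, as a careful person would: the job done as asked, in the order asked, and still so for the second after the job is handed in, with the robot touching nothing.
It also fails if it takes over 72 s, if anything falls off the work surface, if the arm or the gripper's body presses on something with over 40 N, if the wrist force passes 120 N, or if a joint passes its speed limit or range.

## Working session

There is one attempt and no reset: what is moved stays moved. The work goes in short steps, Python scripts to look and compute and a tool call to move; the robot and the scene stay as the last step left them, time stands still between calls to the robot, and variables do not carry over. Pictures are saved under pics/ and viewed, at most 10 in all, crops included, and the job is handed in when it is done.

Besides the shell and the picture viewer there is one more tool, called after "Request:" as a command line: name --argument value ..., lists and objects as JSON in quotes. drive_tool: Moves the arm, as the interface text tells. Its arguments: {"type":"object","properties":{"series":{"type":"array"},"jaw":{"type":"number"},"grip_force":{"type":"number"}},"required":["series"]}

```bash
ls; mkdir -p pics; cat > h.py <<'E'
import numpy as np, cv2
from workcell import env, viewer, order, models
def save(n,f):
    im=viewer.read_camera(n); cv2.imwrite('pics/'+f,im[:,:,::-1]); return im
def ray(n,px):
    i=viewer.camera_info(n); K=np.array(i["intrinsics"]);D=np.array(i["D"]);R=np.array(i["R"]);t=np.array(i["t"])
    u=cv2.undistortPoints(np.array(px,float).reshape(-1,1,2),K,D).reshape(-1,2)
    d=np.c_[u,np.ones(len(u))]@R; return -R.T@t,d
def atz(n,px,z):
    c,d=ray(n,px); return c+d*((z-c[2])/d[:,2])[:,None]
def proj(n,X):
    i=viewer.camera_info(n); R=np.array(i["R"]);t=np.array(i["t"])
    return cv2.projectPoints(np.array(X,float).reshape(-1,1,3),cv2.Rodrigues(R)[0],t,np.array(i["intrinsics"]),np.array(i["D"]))[0].reshape(-1,2)
E
python3 - <<'E'
from h import *
save('top','top0.png');
for l in ['crate','can','carton','bottle','jar','hub','cassette','wrench','driver','padbox']:
    for s in models.silhouettes(l,'top')[:4]:
        r=s['region'].astype(np.uint8)
        if r.sum()<5: continue
        q=cv2.minAreaRect(cv2.findNonZero(r)); print(l,round(s['score'],2),np.round(s['location']),r.sum(),np.round(q[0]),np.round(q[1]),round(q[2]), atz('top',[s['location']],0).round(3)[0])
save('scene','scene0.png')
for n in ['top','scene']: print(n,ray(n,[[280,210]])[0],viewer.camera_info(n)['intrinsics'])
print(env.get_state())
print(viewer.camera_info('wrist'))
E
```

```text
pics
crate 0.71 [244. 216.] 1286 [252. 214.] [27. 66.] 78 [0.549 0.123 0.   ]
can 0.86 [267. 206.] 417 [265. 210.] [23. 21.] 45 [0.578 0.056 0.   ]
can 0.84 [276. 152.] 461 [276. 153.] [26. 20.] 90 [0.738 0.028 0.   ]
can 0.61 [274. 280.] 369 [274. 282.] [23. 19.] 90 [0.362 0.037 0.   ]
carton 0.77 [160. 248.] 676 [158. 250.] [19. 36.] 90 [0.456 0.374 0.   ]
carton 0.55 [293. 131.] 205 [282. 132.] [ 7. 51.] 90 [ 0.799 -0.021  0.   ]
bottle 0.62 [394. 244.] 874 [398. 242.] [18. 52.] 90 [ 0.462 -0.314  0.   ]
jar 0.62 [229. 150.] 455 [230. 152.] [24. 23.] 90 [0.745 0.169 0.   ]
hub 0.89 [384. 161.] 402 [384. 161.] [20. 23.] 45 [ 0.707 -0.291  0.   ]
cassette 0.57 [337. 152.] 1087 [339. 152.] [36. 36.] 90 [ 0.736 -0.152  0.   ]
wrench 0.62 [268. 254.] 434 [273. 254.] [12. 58.] 90 [0.437 0.053 0.   ]
wrench 0.55 [158. 250.] 688 [158. 250.] [19. 36.] 90 [0.451 0.381 0.   ]
driver 0.64 [288. 129.] 274 [278. 132.] [ 7. 56.] 90 [ 0.806 -0.008  0.   ]
driver 0.34 [396. 241.] 881 [398. 242.] [18. 52.] 90 [ 0.471 -0.32   0.   ]
padbox 0.93 [158. 170.] 828 [158. 170.] [24. 36.] 76 [0.689 0.384 0
[... 969 characters left out ...]
[ 0.01449388, -0.02901304, -0.01931138]), 'grip_force': 0.0, 'finger_gap': 0.08546206989493464}
{'intrinsics': array([[301.32165419,   0.        , 282.24863142],
       [  0.        , 301.32165419, 207.05815493],
       [  0.        ,   0.        ,   1.        ]]), 'D': array([-0.01904673,  0.        ,  0.        ,  0.        ,  0.        ]), 'T_tool_cam': array([[ 5.39899544e-04, -9.66019183e-01, -2.58469816e-01,
         6.47119234e-02],
       [ 9.99999796e-01,  6.09902370e-04, -1.90652650e-04,
        -7.16108670e-04],
       [ 3.41815471e-04, -2.58469661e-01,  9.66019315e-01,
        -1.32445385e-01],
       [ 0.00000000e+00,  0.00000000e+00,  0.00000000e+00,
         1.00000000e+00]])}
```

View pics/top0.png

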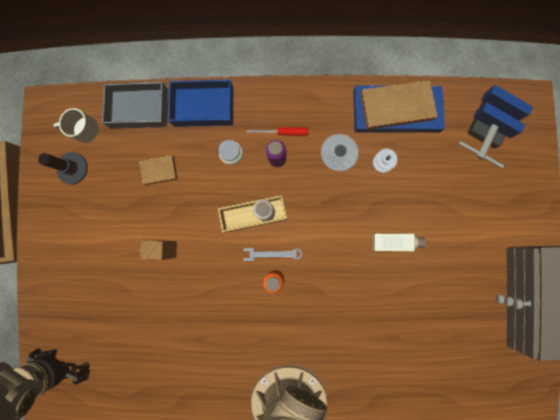

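View pics/scene0.png

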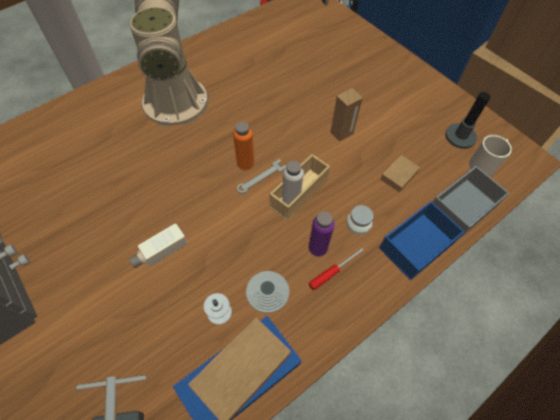

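The top view shows the crate tilted about 10° around (252,214), with the aluminium can at (263,210) nearer its −y end. The carton is at (152,250) and the bottle lies at (398,242) with its cap towards −y. The orange can (273,282) and purple can (276,152) are the look-alikes. The scene view agrees.

Next I fit model hulls to the masks in both views.

```bash
cat >> h.py <<'E'
from scipy.optimize import minimize
def box(a,b,z0,z1): return np.array([[x,y,z] for x in(-a/2,a/2) for y in(-b/2,b/2) for z in(z0,z1)])
def cyl(d,z0,z1):
    t=np.linspace(0,2*np.pi,40); return np.array([[d/2*np.cos(u),d/2*np.sin(u),z] for u in t for z in(z0,z1)])
M={'crate':[box(.068,.184,0,.075)],'can':[cyl(.054,0,.138),cyl(.038,.138,.165)],'carton':[box(.05,.06,0,.16)],
 'bottle':[box(.115,.05,0,.05)]+[np.c_[c[:,2]+.0575,c[:,0],c[:,1]+.025] for c in [cyl(.03,.012,.035)]]}
def place(P,x,y,a,z=0):
    c,s=np.cos(a),np.sin(a); return np.c_[P[:,0]*c-P[:,1]*s+x,P[:,0]*s+P[:,1]*c+y,P[:,2]+z]
def mask(cam,l,p,z=0,S=8):
    m=np.zeros((420,560),np.uint8)
    for P in M[l]:
        h=cv2.convexHull(proj(cam,place(P,*p,z)).astype(np.float32)); cv2.fillConvexPoly(m,np.round(h*16).astype(np.int32),255,cv2.LINE_AA,4)
    return m/255.
def fit(l,obs,p0,z=0,ign={}):
    def f(p):
        e=0
        for cam,r in obs.items():
            m=mask(cam,l,p,z); w=1-ign.get(cam,np.zeros_like(m)); e+=(np.abs(m-r)*w).sum()/ (r*w).sum()
        return e
    b=None
    s=np.array([[0,0,0],[.012,0,0],[0,.012,0],[0,0,.15]])+p0
    for _ in range(3):
        q=minimize(f,s[0],method='Nelder-Mead',options=dict(initial_simplex=s,xatol=1e-4,fatol=1e-4)); s=np.array([[0,0,0],[.006,0,0],[0,-.006,0],[0,0,-.1]])+q.x
    return q.x,q.fun
E
python3 - <<'E'
from h import *
g={'crate':(.56,.085,.17),'can':(.566,.061,0),'carton':(.43,.36,0),'bottle':(.47,-.31,-1.57)}
R={}
for l in g:
    R[l]={}
    for cam in ['top','scene']:
        for s in models.silhouettes(l,cam):
            r=s['region'].astype(float); m=mask(cam,l,g[l]); 
            if (m*r).sum()>.35*max(m.sum(),r.sum()) and cam not in R[l]: R[l][cam]=r
    print(l,list(R[l]),[int(r.sum()) for r in R[l].values()])
for l in g:
    if not R[l]: continue
    ign={}
    if l=='crate': ign={c:cv2.dilate(R['can'][c].astype(np.uint8),np.ones((5,5))).astype(float) for c in R['can']}
    p,e=fit(l,R[l],g[l],.006 if l=='can' else 0,ign); print(l,p.round(4),round(e,3)); g[l]=p
    for c in R[l]: print('  ',c,fit(l,{c:R[l][c]},p,.006 if l=='can' else 0,ign)[0].round(4))
im=viewer.read_camera('top')[:,:,::-1].copy()
big=cv2.resize(im[150:300,120:440],None,fx=2.5,fy=2.5,interpolation=cv2.INTER_CUBIC)
for l in g:
    for P in M[l]:
        h=cv2.convexHull(proj('top',place(P,*g[l],.006 if l=='can' else 0)).astype(np.float32))
        cv2.polylines(big,[np.int32((h+.5-[120,150])*2.5)],True,(0,255,0),1)
cv2.imwrite('pics/fit.png',big)
E
```

```text
crate ['top', 'scene'] [1286, 1548]
can ['top', 'scene'] [417, 718]
carton ['top', 'scene'] [676, 1206]
bottle ['top', 'scene'] [874, 1302]
crate [0.5504 0.0961 0.1979] 0.263
   top [0.5535 0.0938 0.2143]
   scene [0.5473 0.0982 0.2083]
can [0.5603 0.0582 0.0709] 0.439
   top [0.5612 0.058  0.1224]Traceback (most recent call last):
  File "<stdin>", line 16, in <module>
  File "h.py", line 36, in fit
    q=minimize(f,s[0],method='Nelder-Mead',options=dict(initial_simplex=s,xatol=1e-4,fatol=1e-4)); s=np.array([[0,0,0],[.006,0,0],[0,-.006,0],[0,0,-.1]])+q.x
    res = _minimize_neldermead(fun, x0, args, callback, bounds=bounds,
                               **options)
    fxr = func(xr)
    fx = function(np.copy(x), *(wrapper_args + args))
  File "h.py", line 31, in f
    m=mask(cam,l,p,z); w=1-ign.get(cam,np.zeros_like(m)); e+=(np.abs(m-r)*w).sum()/ (r*w).sum()
  File "h.py", line 25, in mask
    h=cv2.convexHull(proj(cam,place(P,*p,z)).astype(np.float32)); cv2.fillConvexPoly(m,np.round(h*16).astype(np.int32),255,cv2.LINE_AA,4)
                     ~~~~^^^^^^^^^^^^^^^^^^^
  File "h.py", line 12, in proj
    i=viewer.camera_info(n); R=np.array(i["R"]);t=np.array(i["t"])
ValueError: time passes only in moves, steps and waits
```

```bash
sed -i 's/viewer.camera_info(n)/info(n)/' h.py; sed -i '2a import functools\ninfo=functools.lru_cache(None)(lambda n: viewer.camera_info(n))' h.py
cat > f.py <<'E'
from h import *
g={'crate':(.55,.096,.2),'can':(.561,.058,0),'carton':(.43,.36,0),'bottle':(.47,-.31,-1.57)}
R={}
for l in g:
    R[l]={}
    for cam in ['top','scene']:
        for s in models.silhouettes(l,cam):
            r=s['region'].astype(float); m=mask(cam,l,g[l]); 
            if (m*r).sum()>.35*max(m.sum(),r.sum()) and cam not in R[l]: R[l][cam]=r
for l in g:
    if not R[l]: continue
    ign={}
    if l=='crate': ign={c:cv2.dilate(R['can'][c].astype(np.uint8),np.ones((5,5))).astype(float) for c in R['can']}
    if l=='can':
        M['lo']=[cyl(.06,0,.08)]; ign={c:(mask(c,'lo',g['can'])>0)*1. for c in R['can']}
    zz=.006 if l=='can' else 0
    p,e=fit(l,R[l],g[l],zz,ign); print(l,p.round(4),round(e,3)); g[l]=p
    for c in R[l]: print('  ',c,fit(l,{c:R[l][c]},p,zz,ign)[0].round(4))
out=[]
for cam,(x0,y0,w,h_,k) in {'top':(130,180,310,90,2.5),'scene':(120,80,260,190,2)}.items():
    im=viewer.read_camera(cam)[:,:,::-1]
    big=cv2.resize(im[y0:y0+h_,x0:x0+w],None,fx=k,fy=k,interpolation=cv2.INTER_CUBIC)
    for l in g:
        for P in M[l]:
            h=cv2.convexHull(proj(cam,place(P,*g[l],.006 if l=='can' else 0)).astype(np.float32))
            cv2.polylines(big,[np.int32((h+.5-[x0,y0])*k)],True,(0,255,0),1)
    out.append(np.pad(big,((0,0),(0,780-big.shape[1]),(0,0))))
cv2.imwrite('pics/fit.png',np.vstack(out)[:600])
E
python3 f.py
```

```text
crate [0.5507 0.0961 0.2027] 0.262
   top [0.5536 0.0941 0.2123]
   scene [0.5471 0.0983 0.2066]
can [0.5592 0.0581 0.034 ] 0.631
   top [0.5592 0.0581 0.034 ]
   scene [0.558  0.0605 0.0721]
carton [0.4542 0.3557 0.0109] 0.24
   top [0.4549 0.3537 0.0037]
   scene [0.4504 0.3584 0.0886]
bottle [ 0.4684 -0.3035 -1.6032] 0.282
   top [ 0.4693 -0.3061 -1.5855]
   scene [ 0.4663 -0.3033 -1.5889]
```

View pics/fit.png

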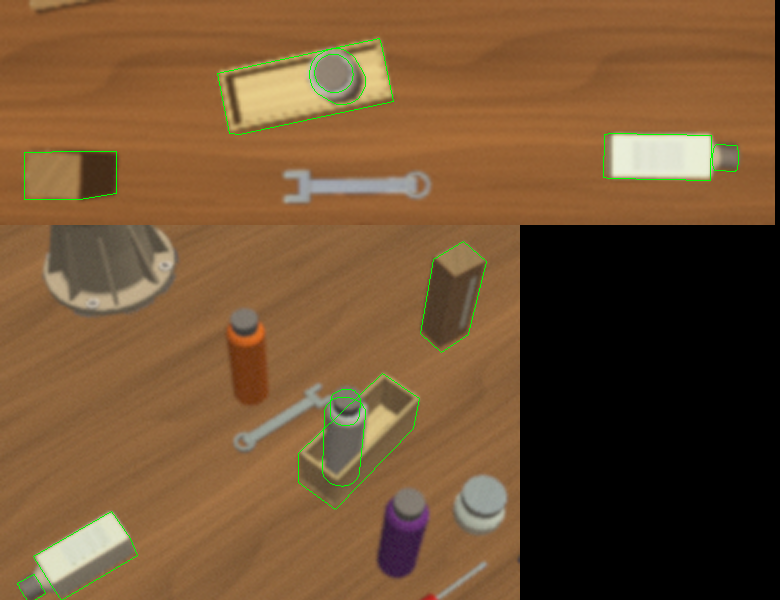

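The crate fits at about (0.5505, 0.096), yaw 0.2 rad, the carton at (0.454, 0.356) and the bottle at (0.468, −0.304). The outlines lie on the objects in both views to within a few mm. Next I move above the crate for a close wrist view.

```bash
cat >> h.py <<'E'
from scipy.spatial.transform import Rotation as Ro
def down(ya,pitch=0):  # tool y at world angle ya (deg), z down; pitch (deg) turns about tool y
    a=np.radians(ya); y=[np.cos(a),np.sin(a),0]; z=[0,0,-1]; return np.c_[np.cross(y,z),y,z]@Ro.from_euler('y',pitch,degrees=True).as_matrix()
def pose():
    s=env.get_state(); return np.array(s['tcp_pos']),Ro.from_quat(np.roll(s['orientation'],-1)).as_matrix(),s
def rel(p1,R1,n=None,start=None,v=.052):
    p0,R0=start if start else pose()[:2]
    w=Ro.from_matrix(R0.T@R1).as_rotvec(); d=R0.T@(np.array(p1)-p0)
    if n is None: n=int(np.ceil(max(np.linalg.norm(d)/v,np.degrees(np.linalg.norm(w))/9.5,1)))
    A=sum(Ro.from_rotvec(w/n*k).as_matrix() for k in range(n)); s=np.linalg.solve(A,d)
    print(n,'x',np.r_[s/.12,w/n/np.pi].round(4).tolist())
    return np.array(p1),R1
E
python3 -c "
from h import *
rel([.553,.075,.27],down(11.5))"
```

```text
12 x [-0.4354, -0.044, -0.0192, 0.0, -0.0, 0.0279]
```

Request:
drive_tool --series '[[[-0.435,-0.044,-0.019,0,0,0.028],[-0.435,-0.044,-0.019,0,0,0.028],[-0.435,-0.044,-0.019,0,0,0.028],[-0.435,-0.044,-0.019,0,0,0.028],[-0.435,-0.044,-0.019,0,0,0.028],[-0.435,-0.044,-0.019,0,0,0.028],[-0.435,-0.044,-0.019,0,0,0.028],[-0.435,-0.044,-0.019,0,0,0.028],[-0.435,-0.044,-0.019,0,0,0.028],[-0.435,-0.044,-0.019,0,0,0.028],[-0.435,-0.044,-0.019,0,0,0.028],[-0.435,-0.044,-0.019,0,0,0.028],[0,0,0,0,0,0]]]' --jaw 1

```text
clock: 3.12
tcp_pos: [0.5529, 0.0718, 0.2697]
orientation: [0.0, 0.636, 0.772, 0.0]
wrist_force: [-0.7, 0.6, -0.2]
finger_gap: 0.0856
grip_force: 0.0
```

```bash
cat >> h.py <<'E'
def wristcam():
    p,R,_=pose(); T=np.array(viewer.camera_info('wrist')['T_tool_cam']); i=viewer.camera_info('wrist')
    Rc=R@T[:3,:3]; t=p+R@T[:3,3]
    return dict(intrinsics=i['intrinsics'],D=i['D'],R=Rc.T,t=-Rc.T@t)
def wlook(f):
    w=wristcam(); im=save('wrist',f); _i=info
    globals()['info']=lambda n: w if n=='wrist' else _i(n)
    return im
def draw(im,g,f,zs={}):
    b=im[:,:,::-1].copy()
    for l,p in g.items():
        for P in M[l]:
            h=cv2.convexHull(proj('wrist',place(P,*p,zs.get(l,0))).astype(np.float32)); cv2.polylines(b,[np.int32(h*16+8)],True,(0,255,0),1,cv2.LINE_AA,4)
    cv2.imwrite('pics/'+f,b)
E
python3 - <<'E'
from h import *
im=wlook('w1.png'); print(pose()[0])
M['rimo']=[box(.068,.184,.075,.0751)]; M['rimi']=[box(.056,.172,.075,.0751)]; M['flo']=[box(.056,.172,.006,.0061)]
c=(.5505,.0961,.203); g={k:c for k in('rimo','rimi','flo')}; g['can']=(.559,.058,0)
draw(im,g,'w1d.png',{'can':.006})
E
```

```text
[0.55237934 0.07348855 0.26963279]
```

View pics/w1d.png

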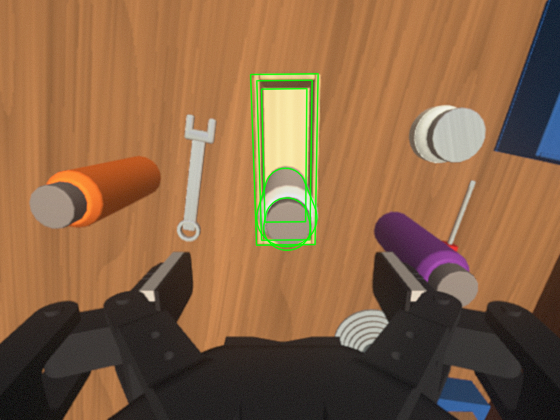

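The wrist view shows the crate (252–320, 75–245) with the fitted outline on it. The can stands in it with its cap at (288,222). I refine numerically from the masks in this view.

```bash
python3 - <<'E'
from h import *
im=wlook('w2.png')
r={}
for l,loc in [('crate',(285,160)),('can',(288,215))]:
    s=models.silhouettes(l,'wrist'); s=min(s,key=lambda q:np.hypot(*(np.array(q['location'])-loc))); r[l]=s['region'].astype(float); print(l,s['score'],s['location'],r[l].sum())
ign={'wrist':cv2.dilate(r['can'],np.ones((5,5)))}
pc,e=fit('crate',{'wrist':r['crate']},(.5505,.0961,.203),0,ign); print(pc,e)
M['lo']=[cyl(.06,0,.075)]
pn,e=fit('can',{'wrist':r['can']},(.559,.058,0),.006); print(pn,e)
M['rimo']=[box(.068,.184,.075,.0751)]; M['rimi']=[box(.056,.172,.075,.0751)]
g={'rimo':pc,'rimi':pc,'can':pn}
x0,y0,k=225,60,3
b=cv2.resize(im[y0:y0+200,x0:x0+125,::-1],None,fx=k,fy=k,interpolation=cv2.INTER_CUBIC);b0=b.copy()
for l,p in g.items():
    for P in M[l]:
        h=cv2.convexHull(proj('wrist',place(P,*p,.006*(l=='can'))).astype(np.float32)); cv2.polylines(b,[np.int32(((h+.5-[x0,y0])*k))],True,(0,0,255),1)
cv2.imwrite('pics/w2d.png',np.hstack([b0,b]))
u=np.array([-np.sin(pc[2]),np.cos(pc[2])]); v=np.array([np.cos(pc[2]),np.sin(pc[2])]); print((pn[:2]-pc[:2])@np.c_[v,u])
E
```

```text
crate 0.77 [289.3, 127.5] 7085.0
can 0.95 [286.3, 208.8] 3556.0
[0.55345627 0.09579226 0.19718594] 0.04364180818771023
[0.56009666 0.06178118 0.05749497] 0.06752685326098944
[-0.00015142 -0.03465293]
```

View pics/w2d.png

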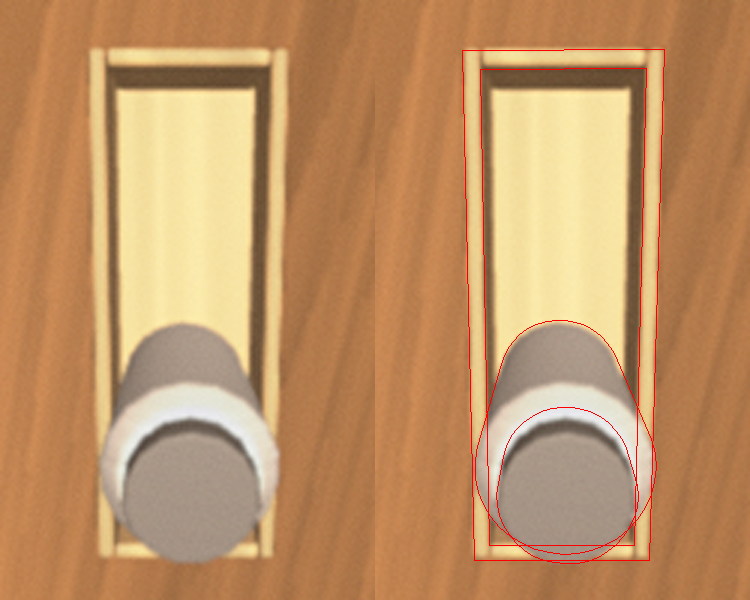

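```bash
python3 -c "
from h import *
q=rel([.560,.061,.118],down(11.3),4)
u=np.array([-.196,.981,0]);rel(q[0]-u*.026,q[1],6,q)"
```

```text
4 x [-0.0341, 0.0106, 0.3159, -0.0, -0.0, 0.0002]
6 x [-0.0361, -0.0, 0.0, 0.0, 0.0, 0.0]
```

Request:
drive_tool --series '[[[-0.034,0.011,0.316,0,0,0],[-0.034,0.011,0.316,0,0,0],[-0.034,0.011,0.316,0,0,0],[-0.034,0.011,0.316,0,0,0],[0,0,0,0,0,0]]]'

```text
clock: 3.95
tcp_pos: [0.5577, 0.0616, 0.1152]
orientation: [-0.003, 0.633, 0.774, -0.002]
wrist_force: [-0.0, -0.2, 0.7]
finger_gap: 0.0855
grip_force: 0.0
```

Request:
drive_tool --series '[[[0,0,0,0,0,0],[0,0,0,0,0,0],[0,0,0,0,0,0],[0,0,0,0,0,0],[0,0,0,0,0,0]]]' --jaw -1 --grip_force 30

```text
clock: 4.58
tcp_pos: [0.5615, 0.0604, 0.1203]
orientation: [0.001, 0.633, 0.774, 0.001]
wrist_force: [-1.6, 1.4, 6.1]
finger_gap: 0.0528
grip_force: 31.4
```

Request:
drive_tool --series '[[[-0.04,0,0,0,0,0],[-0.04,0,0,0,0,0],[-0.04,0,0,0,0,0],[-0.04,0,0,0,0,0],[-0.02,0,0,0,0,0],[-0.01,0,0,0,0,0],[0,0,0,0,0,0]]]'

```text
clock: 5.45
tcp_pos: [0.5656, 0.0382, 0.121]
orientation: [0.001, 0.634, 0.774, 0.001]
wrist_force: [-3.2, 1.3, 12.1]
finger_gap: 0.053
grip_force: 30.0
```

Request:
drive_tool --series '[[[-0.012,0,0,0,0,0],[-0.012,0,0,0,0,0],[0,0,0,0,0,0]]]'

```text
clock: 5.82
tcp_pos: [0.5661, 0.0354, 0.1208]
orientation: [0.001, 0.633, 0.774, 0.001]
wrist_force: [-3.2, 1.5, 11.1]
finger_gap: 0.0528
grip_force: 29.8
```

Request:
drive_tool --series '[[[-0.015,0,0,0,0,0],[-0.015,0,0,0,0,0],[0,0,0,0,0,0]]]'

```text
clock: 6.2
tcp_pos: [0.5667, 0.0317, 0.1206]
orientation: [0.001, 0.634, 0.774, 0.001]
wrist_force: [-3.8, 0.3, 9.6]
finger_gap: 0.0527
grip_force: 29.9
```

```bash
python3 - <<'E'
from h import *
a=save('wrist','w3.png')[40:300,200:380]; b=save('scene','s3.png')[140:220,250:350]; c=save('top','t3.png')[180:240,210:300]
f=lambda i,k:cv2.resize(i[:,:,::-1],None,fx=k,fy=k,interpolation=cv2.INTER_CUBIC)
A,B,C=f(a,2),f(b,4),f(c,4)
o=np.zeros((560,780,3),np.uint8); o[:520,:360]=A; o[:320,370:770]=B; o[320:560,370:730]=C; cv2.imwrite('pics/m3.png',o)
E
```

```text
(no output)
```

View pics/m3.png

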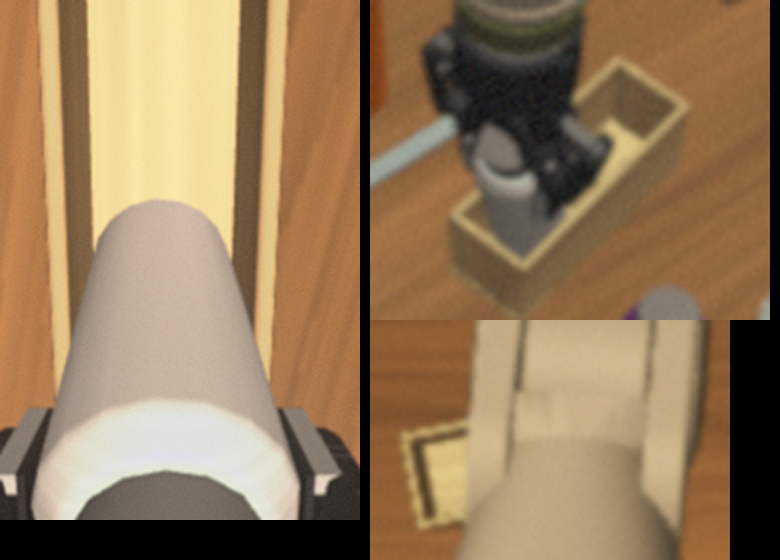

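```bash
python3 - <<'E'
from h import *
im=wlook('w4.png')
u=np.array([-.196,.981]);c=np.array([.5533,.0955])
x=atz('wrist',[[280,139.5]],.006)[0]; print(x,(x[:2]-c)@u-.027, 'tcp s',(pose()[0][:2]-c)@u,pose()[0])
pred=np.r_[c+u*(-.059+.027),.006]; print(proj('wrist',[pred]))
E
```

```text
[0.55460922 0.08471131 0.006     ] -0.03784031381457791 tcp s -0.06509115376058913 [0.56670529 0.03182649 0.12065146]
[[281.00973424 165.92968555]]
```

The can leaned: its grip end moved 27 mm, but its base edge at (280,140) shows the base barely moved. I bring it back upright, re-grip, lift it slightly and carry it.

Request:
drive_tool --series '[[[0.05,0,0,0,0,0],[0.05,0,0,0,0,0],[0.05,0,0,0,0,0],[0.05,0,0,0,0,0],[0.04,0,0,0,0,0],[0,0,0,0,0,0]]]'

```text
clock: 7.15
tcp_pos: [0.5606, 0.0599, 0.1184]
orientation: [0.0, 0.633, 0.774, -0.0]
wrist_force: [-3.0, -1.5, 6.0]
finger_gap: 0.0526
grip_force: 31.1
```

Request:
drive_tool --series '[[[0,0,0,0,0,0],[0,0,0,0,0,0],[0,0,0,0,0,0],[0,0,0,0,0,0]]]' --jaw 0.8

```text
clock: 7.65
tcp_pos: [0.5606, 0.0598, 0.1178]
orientation: [-0.0, 0.634, 0.774, 0.0]
wrist_force: [-0.2, -0.1, -0.8]
finger_gap: 0.0767
grip_force: 0.0
```

```bash
cat > can.py <<'E'
from h import *
import sys
im=wlook(sys.argv[1])
s=models.silhouettes('can','wrist'); s=min(s,key=lambda q:np.hypot(*(np.array(q['location'])-(285,200)))); r=s['region']; print(s['score'],s['location'],r.sum())
ys,xs=np.where(r); t=ys.min(); px=[xs[ys<=t+1].mean(),t]; print(px)
u=np.array([-.196,.981]);c=np.array([.5533,.0955])
x=atz('wrist',[px],.006)[0]; print('base s',(x[:2]-c)@u-.027,'tcp',pose()[0],'s',(pose()[0][:2]-c)@u)
a=cv2.resize(im[40:300,180:400,::-1],None,fx=2,fy=2); cv2.imwrite('pics/c_'+sys.argv[1],a)
E
python3 can.py w5.png
```

```text
0.59 [278.9, 269.1] 17012
[np.float64(281.90909090909093), np.int64(174)]
base s -0.036552281540778095 tcp [0.5605645  0.05975242 0.11788637] s -0.03649222197065159
```

Request:
drive_tool --series '[[[0,0,-0.02,0,0,0],[0,0,0,0,0,0],[0,0,0,0,0,0],[0,0,0,0,0,0],[0,0,0,0,0,0]]]' --jaw -1 --grip_force 50

```text
clock: 8.38
tcp_pos: [0.5608, 0.0597, 0.121]
orientation: [0.0, 0.634, 0.774, 0.0]
wrist_force: [-1.8, -0.9, 6.1]
finger_gap: 0.0524
grip_force: 53.4
```

Request:
drive_tool --series '[[[0,0,-0.05,0,0,0],[0,0,-0.03,0,0,0],[-0.04,0,0,0,0,0],[-0.05,0,0,0,0,0],[-0.05,0,0,0,0,0],[-0.03,0,0,0,0,0],[-0.01,0,0,0,0,0],[0,0,0,0,0,0]]]'

```text
clock: 9.38
tcp_pos: [0.5648, 0.0385, 0.1299]
orientation: [-0.0, 0.634, 0.774, 0.0]
wrist_force: [0.3, 0.3, -1.4]
finger_gap: 0.0527
grip_force: 52.8
```

```bash
python3 can.py w6.png
```

```text
0.48 [282.4, 91.8] 22129
[np.float64(282.5), np.int64(0)]
base s 0.07129580028703243 tcp [0.56477195 0.03867577 0.12996309] s -0.057993067969435874
```

Request:
drive_tool --series '[[[-0.012,0,0,0,0,0],[-0.01,0,0,0,0,0],[0,0,0,0,0,0]]]'

```text
clock: 9.85
tcp_pos: [0.5653, 0.0359, 0.13]
orientation: [-0.0, 0.634, 0.774, 0.0]
wrist_force: [0.5, 0.3, -2.5]
finger_gap: 0.0525
grip_force: 52.8
```

```bash
sed -i 's/.*s=models.sil.*/g=cv2.cvtColor(im[60:260,278:290],cv2.COLOR_RGB2HSV)[:,:,1].mean(1); t=60+int(np.argmax(g<70)); px=[283,t]/;s/^ys,xs.*/print(px)/' can.py; python3 can.py w7.png
```

```text
[283, 173]
base s -0.061921548451357514 tcp [0.56532762 0.0359444  0.12998641] s -0.06078145993185307
```

View pics/c_w7.png

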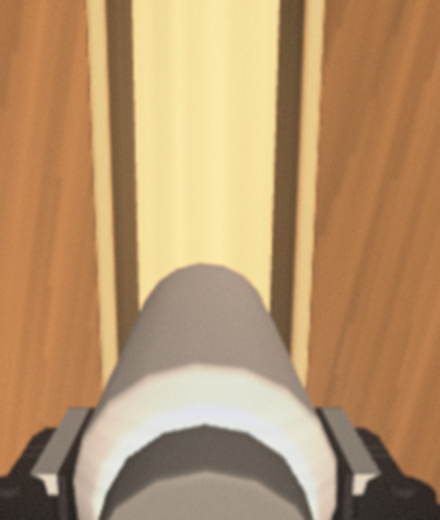

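The crop shows the can lifted and upright between the pads, with its base edge at (283,173). I push on gently to find the end wall.

Request:
drive_tool --series '[[[-0.012,0,0,0,0,0],[-0.01,0,0,0,0,0],[0,0,0,0,0,0]]]'

```text
clock: 10.28
tcp_pos: [0.5655, 0.0349, 0.1302]
orientation: [-0.001, 0.633, 0.774, 0.001]
wrist_force: [-1.8, 6.1, 0.4]
finger_gap: 0.0522
grip_force: 53.1
```

Request:
drive_tool --series '[[[0,0,0.03,0,0,0],[0,0,0.03,0,0,0],[0,0,0.02,0,0,0],[0,0,0,0,0,0]]]'

```text
clock: 10.78
tcp_pos: [0.5657, 0.0351, 0.1212]
orientation: [-0.001, 0.633, 0.774, 0.002]
wrist_force: [-1.6, 6.7, 3.4]
finger_gap: 0.0526
grip_force: 53.3
```

Request:
drive_tool --series '[[[0,0,0,0,0,0],[0,0,0,0,0,0],[0,0,0,0,0,0],[0,0,0,0,0,0]]]' --jaw 0.8

```text
clock: 11.28
tcp_pos: [0.5659, 0.0331, 0.1204]
orientation: [0.0, 0.634, 0.774, -0.0]
wrist_force: [-0.1, 0.2, 0.1]
finger_gap: 0.0769
grip_force: 0.0
```

```bash
python3 can.py w8.png; python3 -c "
from h import *
p,R,_=pose(); print(p)
rel([.465,.30,.30],down(45),None,(p-np.array([0,0,-.08]),R))"
```

```text
[283, 168]
base s -0.059291238890160775 tcp [0.56589771 0.03318948 0.1203499 ] s -0.06359577389679974
[0.56589771 0.03318948 0.1203499 ]
6 x [0.4004, 0.0326, -0.1384, 0.0, 0.0, -0.0312]
```

```bash
python3 -c "
from h import *
p,R,_=pose()
rel([.455,.29,.30],down(2),None,(p+np.array([0,0,.084]),R))"
```

```text
6 x [0.3741, -0.1065, -0.1329, 0.0, 0.0, 0.0087]
```

Request:
drive_tool --series '[[[0,0,-0.35,0,0,0],[0,0,-0.35,0,0,0],[0.374,-0.107,-0.133,0,0,0.009],[0.374,-0.107,-0.133,0,0,0.009],[0.374,-0.107,-0.133,0,0,0.009],[0.374,-0.107,-0.133,0,0,0.009],[0.374,-0.107,-0.133,0,0,0.009],[0.374,-0.107,-0.133,0,0,0.009],[0,0,0,0,0,0]]]' --jaw 1

```text
clock: 12.45
tcp_pos: [0.4546, 0.293, 0.3015]
orientation: [0.0, 0.695, 0.719, 0.001]
wrist_force: [0.1, -0.2, -0.3]
finger_gap: 0.0852
grip_force: 0.0
```

```bash
python3 - <<'E'
from h import *
im=wlook('w9.png'); print(pose()[0])
for s in models.silhouettes('carton','wrist'): 
    r=s['region'].astype(float); print(s['score'],s['location'],r.sum())
    if s['score']<.3: continue
    q,e=fit('carton',{'wrist':r},(.454,.3557,.03)); print(q,e)
    if e<.2: draw(im,{'carton':q},'w9d.png'); break
E
```

```text
[0.45497603 0.29151844 0.30059556]
0.57 [285.9, 128.5] 3931.0
[ 0.45494263  0.35551008 -0.05188976] 0.05749971318977858
```

View pics/w9d.png

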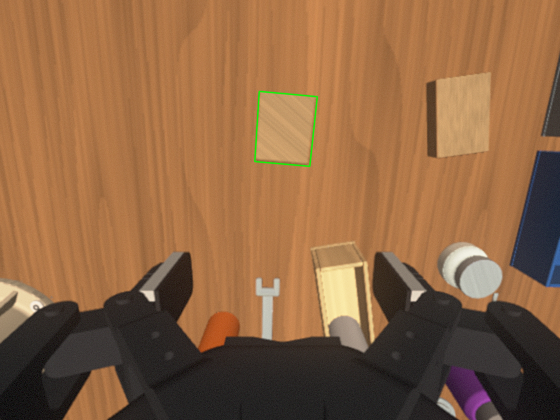

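The carton's outline (255–318, 92–166) matches the fit: (0.4549, 0.3555), yaw −3°.

```bash
python3 -c "
from h import *
q=rel([.4549,.3555,.29],down(-3),2); rel([.4549,.3555,.127],down(-3),4,q)"
```

```text
2 x [0.2709, 0.0017, 0.0415, 0.0, 0.0001, 0.0132]
4 x [0.0, 0.0, 0.3396, 0.0, 0.0, 0.0]
```

Request:
drive_tool --series '[[[0.271,0.002,0.04,0,0,0.013],[0.271,0.002,0.04,0,0,0.013],[0,0,0.34,0,0,0],[0,0,0.34,0,0,0],[0,0,0.34,0,0,0],[0,0,0.34,0,0,0],[0,0,0,0,0,0]]]'

```text
clock: 13.42
tcp_pos: [0.4531, 0.3523, 0.1235]
orientation: [-0.001, 0.726, 0.687, -0.004]
wrist_force: [-0.1, 0.1, 0.4]
finger_gap: 0.0853
grip_force: 0.0
```

Request:
drive_tool --series '[[[0,0,-0.02,0,0,0],[0,0,-0.02,0,0,0],[0,0,0,0,0,0],[0,0,0,0,0,0],[0,0,0,0,0,0],[0,0,0,0,0,0]]]' --jaw -1 --grip_force 40

```text
clock: 14.18
tcp_pos: [0.4564, 0.3561, 0.1347]
orientation: [0.001, 0.726, 0.688, 0.002]
wrist_force: [-1.5, -1.3, 6.6]
finger_gap: 0.0496
grip_force: 43.1
```

```bash
python3 -c "
from h import *
p,R,_=pose(); p=p+R@np.array([0,0,-.108]);print(p)
q=rel([.543,.147,.243],down(11.3),6,(p,R))"
```

```text
[0.45600404 0.35587883 0.24273066]
6 x [-0.2967, 0.106, -0.0005, 0.0002, -0.0001, -0.0133]
```

Request:
drive_tool --series '[[[0,0,-0.2,0,0,0],[0,0,-0.35,0,0,0],[0,0,-0.35,0,0,0],[-0.297,0.106,0,0,0,-0.013],[-0.297,0.106,0,0,0,-0.013],[-0.297,0.106,0,0,0,-0.013],[-0.297,0.106,0,0,0,-0.013],[-0.297,0.106,0,0,0,-0.014],[-0.297,0.106,0,0,0,-0.014],[0,0,0,0,0,0],[0,0,0,0,0,0]]]'

```text
clock: 15.55
tcp_pos: [0.5417, 0.1463, 0.2405]
orientation: [-0.0, 0.634, 0.773, 0.0]
wrist_force: [0.3, 0.8, -2.4]
finger_gap: 0.0495
grip_force: 42.0
```

```bash
python3 -c "
from h import *
p,R,s=pose(); print(p,np.degrees(np.arctan2(R[1,1],R[0,1])),s['finger_gap'])
c=np.array([.5533,.0955]);u=np.array([-.196,.981]);v=np.array([.981,.196]);print('lat',(p[:2]-c)@v,'s',(p[:2]-c)@u)
q=rel([.543,.147,.160],down(11.3),2)"
```

```text
[0.54167589 0.1462725  0.24050097] 11.336560520586211 0.04949848993203827
lat -0.0014518430196286507 s 0.052086146090140895
2 x [0.0018, 0.0059, 0.3354, 0.0, -0.0001, 0.0001]
```

Request:
drive_tool --series '[[[0,0.012,0,0,0,0],[0,0,0.2,0,0,0],[0,0,0.2,0,0,0],[0,0,0.15,0,0,0],[0,0,0.1,0,0,0],[0,0,0.1,0,0,0],[0,0,0,0,0,0]]]'

```text
clock: 16.42
tcp_pos: [0.5427, 0.1466, 0.1494]
orientation: [-0.001, 0.633, 0.774, -0.0]
wrist_force: [0.1, 0.3, -0.6]
finger_gap: 0.0496
grip_force: 41.9
```

Request:
drive_tool --series '[[[0.015,0,0.02,0,0,0],[0.012,0,0.015,0,0,0],[0.01,0,0.01,0,0,0],[0,0,0,0,0,0]]]'

```text
clock: 16.92
tcp_pos: [0.5424, 0.1508, 0.1448]
orientation: [0.0, 0.634, 0.774, 0.0]
wrist_force: [0.4, -0.2, -1.5]
finger_gap: 0.0495
grip_force: 41.9
```

Request:
drive_tool --series '[[[0.01,0,0,0,0,0],[0.008,0,0,0,0,0],[0,0,0,0,0,0]]]'

```text
clock: 17.3
tcp_pos: [0.5421, 0.1522, 0.145]
orientation: [0.001, 0.634, 0.774, -0.0]
wrist_force: [0.8, -4.7, -0.4]
finger_gap: 0.0496
grip_force: 42.2
```

Wall contact (4.7 N). I lower and release.

Request:
drive_tool --series '[[[0,0,0.015,0,0,0],[0,0,0.015,0,0,0],[0,0,0.008,0,0,0],[0,0,0,0,0,0]]]'

```text
clock: 17.8
tcp_pos: [0.5426, 0.1523, 0.141]
orientation: [0.001, 0.634, 0.774, 0.0]
wrist_force: [0.3, -4.8, 4.1]
finger_gap: 0.0496
grip_force: 42.8
```

Request:
drive_tool --series '[[[0,0,0,0,0,0],[0,0,0,0,0,0],[0,0,0,0,0,0],[0,0,0,0,0,0]]]' --jaw 0.8

```text
clock: 18.3
tcp_pos: [0.5418, 0.1531, 0.14]
orientation: [-0.0, 0.634, 0.774, 0.0]
wrist_force: [-0.7, -1.0, -0.1]
finger_gap: 0.0769
grip_force: 0.0
```

```bash
python3 -c "
from h import *
p,R,s=pose(); q=rel([.556,.085,.34],down(11.3),3,(p+[0,0,.084],R))
rel([.48,-.25,.27],down(11.3),None,q)"
```

```text
3 x [-0.1931, 0.0013, -0.3222, -0.0, -0.0001, 0.0001]
7 x [-0.3734, -0.1669, 0.0833, 0.0, 0.0, 0.0]
```

Request:
drive_tool --series '[[[0,0,-0.35,0,0,0],[0,0,-0.35,0,0,0],[-0.19,0,-0.32,0,0,0],[-0.19,0,-0.32,0,0,0],[-0.19,0,-0.32,0,0,0],[0,0,0,0,0,0],[0,0,0,0,0,0]]]' --jaw 1

```text
clock: 19.18
tcp_pos: [0.5553, 0.0859, 0.3387]
orientation: [-0.0, 0.634, 0.774, -0.0]
wrist_force: [-0.4, 0.2, -0.3]
finger_gap: 0.0852
grip_force: 0.0
```

```bash
python3 - <<'E'
from h import *
im=wlook('w10.png'); print(pose()[0])
M['rimo']=[box(.068,.184,.075,.0751)]; M['rimi']=[box(.056,.172,.075,.0751)]
c=np.array([.5533,.0955]);u=np.array([-.196,.981])
g={'rimi':(*c,.197),'rimo':(*c,.197),'can':(*(c-.059*u),0),'carton':(*(c+.056*u),.197)}
zs={'can':.006,'carton':.006}
print([proj('wrist',[np.r_[c+s*u,z]]).round(0) for s,z in((-.032,.006),(.026,.006))])
draw(im,g,'w10d.png',zs)
a=cv2.imread('pics/w10d.png'); x=cv2.resize(a[20:270,200:380],None,fx=2.2,fy=2.2); y=cv2.resize(im[20:270,200:380,::-1],None,fx=2.2,fy=2.2,interpolation=cv2.INTER_CUBIC); cv2.imwrite('pics/w10e.png',np.hstack([y,x]))
E
```

```text
[0.55488303 0.08615879 0.33809901]
[array([[282., 184.]]), array([[282., 146.]])]
```

View pics/w10e.png

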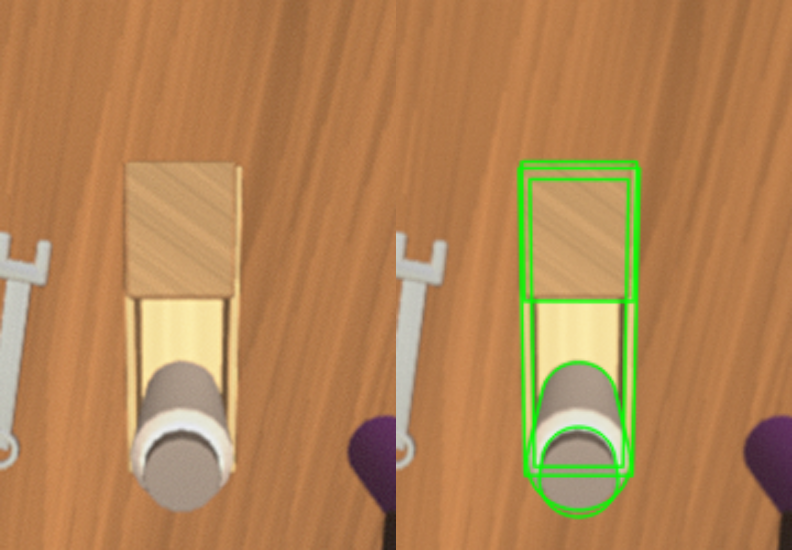

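The left crop shows the carton flush at the far end and the can base at the near end, each matching its predicted outline. About 59 mm of gap is left between them. Next is the bottle.

```bash
python3 -c "
from h import *
p,R,s=pose(); print(s['joint_pos'],p); rel([.475,-.25,.27],down(-1.5))"
```

```text
[1.08876028e-02 2.83519482e-01 2.37731888e-01 1.52703581e+00
 3.88869322e-04 1.38298037e+00] [0.55488303 0.08615879 0.33809901]
7 x [-0.3892, -0.1357, 0.0811, -0.0001, -0.0, 0.0102]
```

Request:
drive_tool --series '[[[-0.389,-0.136,0.081,0,0,0.01],[-0.389,-0.136,0.081,0,0,0.01],[-0.389,-0.136,0.081,0,0,0.01],[-0.389,-0.136,0.081,0,0,0.01],[-0.389,-0.136,0.081,0,0,0.01],[-0.389,-0.136,0.081,0,0,0.01],[-0.389,-0.136,0.081,0,0,0.01],[0,0,0,0,0,0],[0,0,0,0,0,0]]]'

```text
clock: 20.35
tcp_pos: [0.4756, -0.2495, 0.2702]
orientation: [-0.001, 0.715, 0.7, 0.0]
wrist_force: [-0.1, -0.0, -0.3]
finger_gap: 0.0852
grip_force: 0.0
```

```bash
python3 - <<'E'
from h import *
im=wlook('w11.png'); p,R,s=pose(); print(p,s['joint_pos'])
for q in models.silhouettes('bottle','wrist'):
    r=q['region'].astype(float); print(q['score'],q['location'],r.sum())
    b,e=fit('bottle',{'wrist':r},(.468,-.3035,-1.59)); print(b,e)
    if e<.3: draw(im,{'bottle':b},'w11d.png'); break
E
```

```text
[ 0.47595533 -0.24914607  0.27069943] [-6.32004298e-01  2.34132520e-01  9.15474569e-03  1.34737076e+00
  5.34463233e-04  9.58939168e-01]
0.57 [280.1, 223.0] 4168.0
[ 0.46959274 -0.30635456 -1.59204682] 0.07290937488239058
```

View pics/w11d.png

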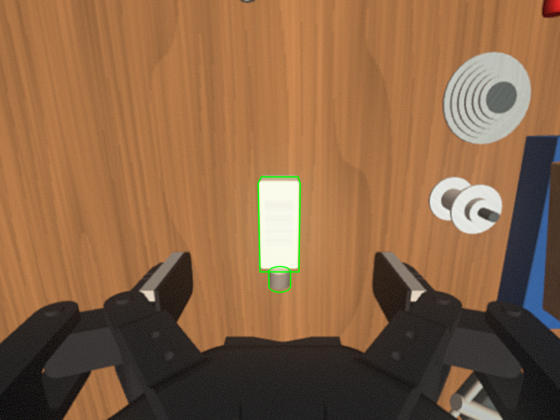

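The bottle's outline at (260–300, 177–270), cap at (280,280), matches the fit: (0.4696, −0.3064), axis −91.2°. I work out the grasp and a quick kinematic check for standing it up.

```bash
python3 - <<'E'
from h import *
q=rel([.4689,-.3414,.17],down(-1.2),3); rel([.4689,-.3414,.022],down(-1.2),4,q)
from scipy.optimize import least_squares
D=[(.313126,.046092,.5754,.24236),(.283519,.237732,None,.338099),(.234133,.009155,None,.2707)]
xy=[(.17916,.54642),(.554883,.086159),(.475955,-.249146)]
def f(a):
    o=[]
    for (q2,q3,_,z),(x,y) in zip(D,xy):
        r=np.sqrt(x*x+y*y-.08**2); p=q2-q3
        o+=[a[0]*np.sin(q2)+a[1]*np.cos(p)+a[3]-r, a[2]+a[0]*np.cos(q2)-a[1]*np.sin(p)-z]
    return np.r_[o,(a[3])*.01]
s=least_squares(f,[.48,.42,-.1,0]); print(s.x,s.fun)
E
```

```text
3 x [-0.2571, -0.0151, 0.2806, -0.0, -0.0001, 0.0001]
4 x [0.0, 0.0, 0.3083, 0.0, 0.0, 0.0]
[ 0.53194834  0.40900206 -0.15506092  0.00621187] [-4.87360688e-03  7.37517387e-04  7.78592857e-03 -1.16899066e-03
 -2.91294246e-03  4.31472958e-04  6.21187097e-05]
```

Request:
drive_tool --series '[[[-0.257,-0.015,0.281,0,0,0],[-0.257,-0.015,0.281,0,0,0],[-0.257,-0.015,0.281,0,0,0],[0,0,0.308,0,0,0],[0,0,0.308,0,0,0],[0,0,0.308,0,0,0],[0,0,0.28,0,0,0],[0,0,0.02,0,0,0],[0,0,0,0,0,0]]]'

```text
clock: 21.58
tcp_pos: [0.4695, -0.3424, 0.0242]
orientation: [0.0, 0.714, 0.7, 0.0]
wrist_force: [0.7, -0.7, 0.3]
finger_gap: 0.0856
grip_force: 0.0
```

Request:
drive_tool --series '[[[0,0,0,0,0,0],[0,0,0,0,0,0],[0,0,0,0,0,0],[0,0,0,0,0,0],[0,0,0,0,0,0],[0,0,0,0,0,0]]]' --jaw -1 --grip_force 60

```text
clock: 22.32
tcp_pos: [0.4695, -0.3437, 0.0249]
orientation: [0.001, 0.715, 0.699, 0.0]
wrist_force: [0.2, 0.4, 4.9]
finger_gap: 0.0493
grip_force: 63.2
```

```bash
python3 -c "
from h import *
p,R,s=pose(); print(p)
q=rel([.53,-.417,.24],down(45),6,(p+[0,0,.16],R)); rel([.53,-.417,.20],down(45,-90),12,q)"
```

```text
[ 0.46950654 -0.34367892  0.02489231]
6 x [-0.1262, 0.0498, -0.0763, 0.0001, 0.0001, -0.0428]
12 x [0.0203, -0.0, 0.0232, -0.0, -0.0417, 0.0]
```

Request:
drive_tool --series '[[[0,0,-0.2,0,0,0],[0,0,-0.4,0,0,0],[0,0,-0.4,0,0,0],[0,0,-0.33,0,0,0],[-0.126,0.05,-0.076,0,0,-0.043],[-0.126,0.05,-0.076,0,0,-0.043],[-0.126,0.05,-0.076,0,0,-0.043],[-0.126,0.05,-0.076,0,0,-0.043],[-0.126,0.05,-0.076,0,0,-0.043],[-0.126,0.05,-0.076,0,0,-0.043],[0,0,0,0,-0.0417,0],[0,0,0,0,-0.0417,0],[0,0,0,0,-0.0417,0],[0,0,0,0,-0.0417,0],[0,0,0,0,0,0]]]'

```text
clock: 24.2
tcp_pos: [0.525, -0.4113, 0.2327]
orientation: [0.235, 0.368, 0.894, -0.097]
wrist_force: [-0.5, -0.7, -1.8]
finger_gap: 0.0497
grip_force: 62.8
```

```bash
python3 -c "
from h import *
p,R,s=pose(); print(p,R.round(3),s['joint_pos'].round(2),s['finger_gap'])
rel([.53,-.417,.20],down(45,-90),8)"
```

```text
[ 0.52503465 -0.41132227  0.23266093] [[-0.618  0.704  0.349]
 [ 0.613  0.71  -0.346]
 [-0.492  0.    -0.871]] [-0.79  0.12 -0.36  0.57  0.   -0.  ] 0.04968729717284683
8 x [0.0249, -0.0005, 0.0268, 0.0001, -0.0421, 0.0001]
```

Works as planned; I finish the pitch.

Request:
drive_tool --series '[[[0.025,0,0.027,0,-0.042,0],[0.025,0,0.027,0,-0.042,0],[0.025,0,0.027,0,-0.042,0],[0.025,0,0.027,0,-0.042,0],[0.025,0,0.027,0,-0.042,0],[0.025,0,0.027,0,-0.042,0],[0.025,0,0.027,0,-0.042,0],[0.025,0,0.027,0,-0.042,0],[0,0,0,0,0,0]]]'

```text
clock: 25.32
tcp_pos: [0.5991, -0.4647, 0.2165]
orientation: [0.621, 0.284, 0.682, -0.262]
wrist_force: [-1.0, 1.7, -3.1]
finger_gap: 0.0491
grip_force: 62.9
```

```bash
python3 -c "
from h import *
p,R,s=pose(); print(p,R.round(3),s['joint_pos'].round(2),s['finger_gap'])
rel([p[0],p[1],.11],down(45,-90),4)
im=save('scene','s12.png'); save('top','t12.png')
cv2.imwrite('pics/s12c.png',cv2.resize(im[160:330,40:260,::-1],None,fx=3,fy=3))"
```

```text
[ 0.59906715 -0.46469346  0.21651022] [[-0.067  0.713  0.698]
 [ 0.063  0.701 -0.71 ]
 [-0.996 -0.003 -0.091]] [-0.75  0.58 -1.02 -1.51 -0.05  0.  ] 0.04910504273778757
4 x [0.2216, 0.0004, 0.0127, -0.0007, -0.0073, 0.0002]
```

Request:
drive_tool --series '[[[0.2,0,0,0,-0.007,0],[0.2,0,0,0,-0.007,0],[0.2,0,0,0,-0.007,0],[0.15,0,0,0,-0.007,0],[0,0,0,0,0,0]]]'

```text
clock: 26.05
tcp_pos: [0.5982, -0.463, 0.1395]
orientation: [0.656, 0.271, 0.648, -0.276]
wrist_force: [-0.2, -0.1, -2.9]
finger_gap: 0.0487
grip_force: 63.0
```

```bash
python3 -c "
from h import *
p,R,s=pose(); print(p,R.round(3),s['joint_pos'].round(3))
rel([p[0]-.03,p[1]+.03,.102],down(45,-90),4)"
```

```text
[ 0.5982203  -0.4630449   0.13950258] [[ 0.007  0.713  0.701]
 [-0.011  0.701 -0.713]
 [-1.    -0.003  0.012]] [-0.746  0.947 -0.994 -1.954 -0.048 -0.003]
4 x [0.0774, -0.0003, -0.089, -0.0007, 0.001, 0.0002]
```

Request:
drive_tool --series '[[[0.077,0,-0.05,0,0,0],[0.077,0,-0.05,0,0,0],[0.077,0,-0.05,0,0.002,0],[0.06,0,0,0,0.002,0],[0,0,0,0,0,0]]]'

```text
clock: 26.68
tcp_pos: [0.5849, -0.4494, 0.102]
orientation: [0.651, 0.273, 0.653, -0.274]
wrist_force: [0.4, 0.4, -1.5]
finger_gap: 0.0492
grip_force: 62.9
```

```bash
python3 -c "
from h import *
p,R,s=pose(); print(p,R.round(3),s['joint_pos'].round(3))
"
```

```text
[ 0.58485594 -0.44944035  0.10198549] [[-0.003  0.713  0.701]
 [-0.001  0.701 -0.713]
 [-1.    -0.003 -0.002]] [-0.744  1.053 -1.012 -2.062 -0.049 -0.003]
```

Request:
drive_tool --series '[[[0.03,0,0,0,0,0],[0.02,0,0,0,0,0],[0.015,0,0,0,0,0],[0,0,0,0,0,0]]]'

```text
clock: 27.18
tcp_pos: [0.585, -0.4498, 0.0981]
orientation: [0.654, 0.272, 0.65, -0.275]
wrist_force: [-4.2, 2.8, 8.2]
finger_gap: 0.0494
grip_force: 63.5
```

Request:
drive_tool --series '[[[0,0,0,0,0,0],[0,0,0,0,0,0],[0,0,0,0,0,0],[0,0,0,0,0,0],[0,0,0,0,0,0]]]' --jaw 1

```text
clock: 27.8
tcp_pos: [0.5848, -0.4494, 0.0947]
orientation: [0.651, 0.273, 0.653, -0.274]
wrist_force: [-0.8, -0.6, 0.7]
finger_gap: 0.0854
grip_force: 0.0
```

```bash
python3 - <<'E'
from h import *
p,R,s=pose(); print(p,R.round(3),s['finger_gap'])
save('top','t13.png'); im=save('scene','s13.png')
M['stand']=[box(.05,.05,0,.115),cyl(.03,.127,.15)]
out={}
for cam in('top','scene'):
    for q in models.silhouettes('bottle',cam)[:2]: print(cam,q['score'],q['location'],q['region'].sum(), proj(cam,[[p[0],p[1],.08]]).round(0), mask(cam,'stand',(p[0],p[1],.78)).sum())
rel([p[0],p[1],.115],down(45),12)
cv2.imwrite('pics/s13c.png',cv2.resize(im[150:330,0:240,::-1],None,fx=3,fy=3,interpolation=cv2.INTER_CUBIC))
E
```

```text
[ 0.58476306 -0.44939494  0.09467563] [[-0.003  0.713  0.701]
 [-0.001  0.701 -0.713]
 [-1.    -0.003 -0.001]] 0.08537343176033634
top 0.73 [444.9, 204.4] 582 [[447. 200.]] 672.8745098039216
scene 0.71 [357.4, 220.3] 559 [[127. 305.]] 1189.8980392156861
scene 0.66 [130.1, 305.3] 1049 [[127. 305.]] 1189.8980392156861
12 x [-0.0117, -0.0001, -0.0103, -0.0002, 0.0416, -0.0001]
```

View pics/s13c.png

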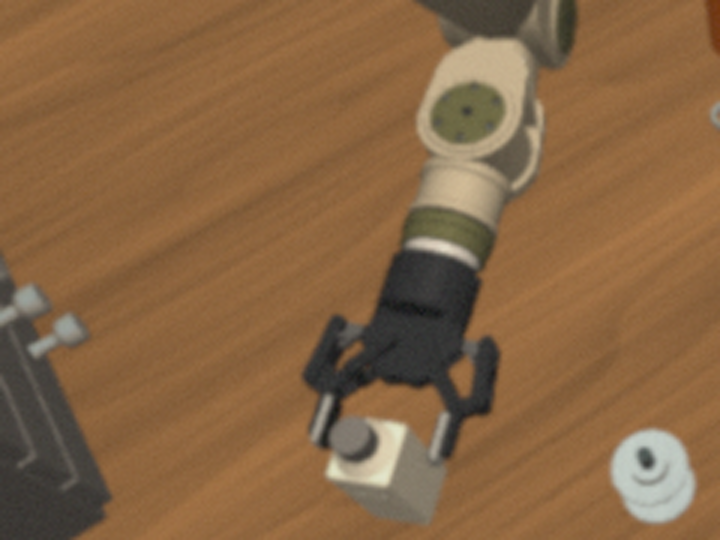

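The crop shows the bottle standing upright, cap up at (350,438), between the open fingers. I fit the arm's planar kinematics to plan the swing back to vertical within joint 3's range.

```bash
cat > kin.py <<'E'
from h import *
from scipy.optimize import least_squares
D=[(.313126,.046092,1.303576,.17916,.54642,.24236),(.283519,.237732,1.527036,.554883,.086159,.338099),(.234133,.009155,1.347371,.475955,-.249146,.2707),
(.58,-1.02,-1.51,.59907,-.46469,.21651),(.947,-.994,-1.954,.59822,-.46304,.1395),(1.053,-1.012,-2.062,.58486,-.44944,.10199),(.12,-.36,.57,.52503,-.41132,.23266)]
def fk(a,q2,q3,q4):
    p=q2-q3; t=p+q4
    r=a[0]*np.sin(q2)+a[1]*np.cos(p)+a[2]*np.sin(p)+a[3]*np.cos(t)+a[4]*np.sin(t)+a[6]
    z=a[5]+a[0]*np.cos(q2)-a[1]*np.sin(p)+a[2]*np.cos(p)-a[3]*np.sin(t)+a[4]*np.cos(t)
    return r,z
def f(a):
    o=[]
    for q2,q3,q4,x,y,z in D:
        r,zz=fk(a,q2,q3,q4); o+=[r-np.sqrt(x*x+y*y-.08**2),zz-z]
    return np.r_[o,.01*a[6],.01*a[4],.01*a[2]]
s=least_squares(f,[.48,.42,0,.3,0,.18,0]); A=s.x
def ik(r,z,t):  # t = angle of tool below horizontal
    h=least_squares(lambda q:[*(np.array(fk(A,q[0],q[1],t-q[0]+q[1]))-[r,z])],[.6,-.5]); return h.x[0],h.x[1],t-h.x[0]+h.x[1],h.cost
if __name__=='__main__':
    print(A.round(3),(s.fun*1000).round(1))
    r0=np.sqrt(.58476**2+.44939**2-.0064)
    for t in (0,10,20,30,45,60,75,90):
        for dz in (0,.03): print(t,dz,np.round(ik(r0,.0947+dz,np.radians(t)),2))
E
python3 kin.py
```

```text
[ 0.52   0.41   0.05   0.428 -0.004  0.236  0.004] [-0.6 -0.1  0.6 -0.1 -0.5 -0.1 -0.7 -0.6  0.3  0.2  0.2  0.1  0.6  0.6
  0.  -0.   0.5]
0 0 [ 1.08 -1.   -2.08  0.  ]
0 0.03 [ 0.99 -1.03 -2.02  0.  ]
10 0 [ 0.85 -1.04 -1.72  0.  ]
10 0.03 [ 0.76 -1.05 -1.64  0.  ]
20 0 [ 0.62 -1.01 -1.28  0.  ]
20 0.03 [ 0.53 -1.   -1.19  0.  ]
30 0 [ 0.45 -0.91 -0.84  0.  ]
30 0.03 [ 0.37 -0.89 -0.74  0.  ]
45 0 [ 0.34 -0.69 -0.24  0.  ]
45 0.03 [ 0.29 -0.66 -0.16  0.  ]
60 0 [ 0.38 -0.4   0.27  0.  ]
60 0.03 [ 0.34 -0.36  0.34  0.  ]
75 0 [ 0.5  -0.07  0.73  0.  ]
75 0.03 [ 0.48 -0.03  0.8   0.  ]
90 0 [0.7  0.31 1.18 0.  ]
90 0.03 [0.69 0.36 1.24 0.  ]
```

Request:
drive_tool --series '[[[0,0,0.04,0,0,0],[0,0,0.04,0,0,0],[0,0,0,0,0.028,0],[0,0,0,0,0.028,0],[0,0,0,0,0.028,0],[0,0,0,0,0.028,0],[0,0,0,0,0.028,0],[0,0,0,0,0.028,0],[0,0,0,0,0,0]]]'

```text
clock: 29.12
tcp_pos: [0.5929, -0.4576, 0.0989]
orientation: [0.461, 0.334, 0.799, -0.194]
wrist_force: [0.4, 0.5, 0.9]
finger_gap: 0.085
grip_force: 0.0
```

```bash
python3 -c "
from h import *
p,R,s=pose(); print(p,R.round(3),s['joint_pos'].round(3))
q=rel([.585,-.4495,.105],down(45),9)
rel([.585,-.4495,.134],down(45),1,q)
"
```

```text
[ 0.59289478 -0.45761044  0.09889311] [[-0.352  0.713  0.606]
 [ 0.354  0.701 -0.619]
 [-0.866 -0.003 -0.499]] [-0.749  0.452 -0.889 -0.818 -0.041  0.02 ]
9 x [0.0059, 0.0001, -0.011, -0.0002, 0.0371, -0.0002]
1 x [0.0, 0.0, -0.2417, 0.0, 0.0, 0.0]
```

Request:
drive_tool --series '[[[0.006,0,-0.011,0,0.037,0],[0.006,0,-0.011,0,0.037,0],[0.006,0,-0.011,0,0.037,0],[0.006,0,-0.011,0,0.037,0],[0.006,0,-0.011,0,0.037,0],[0.006,0,-0.011,0,0.037,0],[0.006,0,-0.011,0,0.037,0],[0.006,0,-0.011,0,0.037,0],[0.006,0,-0.011,0,0.038,0],[0,0,-0.12,0,0,0],[0,0,-0.12,0,0,0],[0,0,0,0,0,0]]]'

```text
clock: 30.62
tcp_pos: [0.5847, -0.4489, 0.1326]
orientation: [-0.001, 0.386, 0.922, -0.001]
wrist_force: [0.6, -0.8, 0.5]
finger_gap: 0.0854
grip_force: 0.0
```

```bash
python3 - <<'E'
from h import *
p,R,s=pose(); print(p,np.degrees(np.arctan2(R[1,1],R[0,1])),R[:,2])
im=wlook('w14.png')
M['stand']=[box(.05,.05,0,.115),cyl(.03,.127,.15)]
for q in models.silhouettes('bottle','wrist')[:2]:
    r=q['region'].astype(float); b,e=fit('stand',{'wrist':r},(.585,-.4495,.785)); print(q['score'],r.sum(),b,e)
rel([.585,-.4495,.134],down(45),1)
g=im[150:420,160:400,::-1]; cv2.imwrite('pics/w14c.png',cv2.resize(g,None,fx=2,fy=2))
E
```

```text
[ 0.58469376 -0.44887226  0.13258578] 44.527638656821296 [-0.00261172 -0.00114846 -0.99999593]
0.62 11155.0 [ 0.58430172 -0.45025409  0.79024948] 0.07510252151062127
1 x [-0.0146, -0.0017, -0.0216, -0.0009, -0.0012, -0.0026]
```

Request:
drive_tool --series '[[[-0.01,0,-0.02,0,0,0],[0,0,-0.02,0,0,0],[0,0,0,0,0,0],[0,0,0,0,0,0],[0,0,0,0,0,0],[0,0,0,0,0,0],[0,0,0,0,0,0]]]' --jaw -1 --grip_force 50

```text
clock: 31.6
tcp_pos: [0.5847, -0.4495, 0.135]
orientation: [-0.004, 0.387, 0.922, -0.0]
wrist_force: [-0.3, -2.0, 5.1]
finger_gap: 0.0287
grip_force: 49.0
```

```bash
python3 - <<'E'
from h import *
p,R,s=pose(); print(p,np.degrees(np.arctan2(R[1,1],R[0,1])))
c=np.array([.5533,.0955]);u=np.array([-.196,.981]); t=c-.0027*u; print(t)
q=rel([*t,.27],down(11.0),None,(p+[0,0,.12],R))
E
```

```text
[ 0.58470576 -0.44951901  0.13501944] 44.50154539366665
[0.5538292 0.0928513]
11 x [0.3752, 0.1831, -0.0105, -0.0001, -0.0001, 0.0169]
```

```bash
python3 - <<'E'
from h import *
p,R,s=pose(); q=rel([.5538,.0929,.335],down(11.0),12,(p+[0,0,.12],R))
E
```

```text
12 x [0.3445, 0.1669, -0.0548, -0.0001, -0.0001, 0.0155]
```

Request:
drive_tool --series '[[[0,0,-0.1,0,0,0],[0,0,-0.2,0,0,0],[0,0,-0.3,0,0,0],[0,0,-0.3,0,0,0],[0,0,-0.1,0,0,0],[0.2,0.1,-0.055,0,0,0.008],[0.344,0.167,-0.055,0,0,0.0155],[0.344,0.167,-0.055,0,0,0.0155],[0.344,0.167,-0.055,0,0,0.0155],[0.344,0.167,-0.055,0,0,0.0155],[0.344,0.167,-0.055,0,0,0.0155],[0.344,0.167,-0.055,0,0,0.0155],[0.344,0.167,-0.055,0,0,0.0155],[0.344,0.167,-0.055,0,0,0.0155],[0.344,0.167,-0.055,0,0,0.0155],[0,0,0,0,0,0]]]'

```text
clock: 33.6
tcp_pos: [0.5343, -0.0136, 0.3218]
orientation: [-0.005, 0.586, 0.81, -0.001]
wrist_force: [-0.6, 0.0, -2.0]
finger_gap: 0.029
grip_force: 50.4
```

```bash
python3 - <<'E'
from h import *
p,R,s=pose(); print(p,np.degrees(np.arctan2(R[1,1],R[0,1])),s['finger_gap'])
q=rel([.5538,.0929,.335],down(11.0),4)
E
```

```text
[ 0.53432637 -0.01358401  0.32177624] 18.235540973108677 0.02904761743659783
4 x [0.2031, 0.0984, -0.0271, -0.0005, -0.0005, 0.01]
```

Request:
drive_tool --series '[[[0,0,-0.1,0,0,0],[0.203,0.098,0,0,0,0.01],[0.203,0.098,0,0,0,0.01],[0.203,0.098,0,0,0,0.01],[0.203,0.098,0,0,0,0.01],[0,0,0,0,0,0],[0,0,0,0,0,0]]]'

```text
clock: 34.48
tcp_pos: [0.5546, 0.0883, 0.3344]
orientation: [-0.004, 0.638, 0.77, -0.001]
wrist_force: [-0.7, -1.2, -1.4]
finger_gap: 0.0288
grip_force: 50.7
```

```bash
python3 - <<'E'
from h import *
p,R,s=pose(); print(p,np.degrees(np.arctan2(R[1,1],R[0,1])),R[:,2])
im=wlook('w15.png')
c=np.array([.5533,.0955]);u=np.array([-.196,.981]);v=np.array([.981,.196])
print('lat',(p[:2]-c)@v,'s',(p[:2]-c)@u)
cv2.imwrite('pics/w15c.png',im[:,:,::-1])
q=rel([.5538,.0929,.335],down(11.0),1)
hue=cv2.cvtColor(im,cv2.COLOR_RGB2HSV)
# carton front-top edge and bottle base edge along image column through the middle
col=im[:,270:295].mean(1).round(0)
for t in range(60,330,6): print(t,col[t],end=' ')
X=lambda s,z:proj('wrist',[np.r_[c+s*u,z]])[0].round(1)
print('\ncarton top edge',X(.027,.166),'carton far top',X(.086,.166),'bottle base far edge',proj('wrist',[np.r_[p[:2]+.025*u,p[2]-.135]]))
E
```

```text
[0.55461084 0.08834767 0.33437326] 10.712491600176671 [-0.00774383  0.0027179  -0.99996632]
lat -0.00011592636048921891 s -0.007273356494843181
1 x [0.0393, 0.0008, -0.0047, -0.0022, -0.0013, -0.0017]
60 [194. 131.  79.] 66 [194. 131.  79.] 72 [194. 132.  80.] 78 [194. 131.  80.] 84 [194. 131.  80.] 90 [194. 132.  80.] 96 [185. 135.  88.] 102 [208. 163. 111.] 108 [205. 161. 110.] 114 [207. 162. 111.] 120 [210. 164. 113.] 126 [210. 164. 113.] 132 [208. 163. 111.] 138 [209. 164. 112.] 144 [212. 167. 114.] 150 [215. 169. 116.] 156 [214. 168. 114.] 162 [251. 235. 173.] 168 [250. 234. 172.] 174 [251. 236. 173.] 180 [201. 177. 149.] 186 [206. 181. 152.] 192 [203. 178. 149.] 198 [205. 183. 152.] 204 [206. 184. 154.] 210 [253. 253. 240.] 216 [253. 249. 231.] 222 [253. 250. 231.] 228 [253. 250. 231.] 234 [254. 250. 229.] 240 [117. 104.  90.] 246 [119. 106.  91.] 252 [130. 117. 102.] 258 [180. 162. 145.] 264 [178. 160. 144.] 270 [176. 159. 143.] 276 [174. 157. 141.] 282 [172. 155. 140.] 288 [171. 154. 138.] 294 [171. 155. 139.] 300 [169. 153. 138.] 306 [169. 152. 137.] 312 [165. 128. 100.] 318 [172. 117.  73.] 324 [173. 117.  73.] 
carton top edge [283.1 158.5] carton far top [282.5  95.6] bottle base far edge [[282.9172756  172.68184724]]
```

```bash
python3 - <<'E'
from h import *
im=wlook('w16.png'); p,R,s=pose(); x=R[:,0];y=R[:,1];d=R[:,2]
g=im[:,270:296].mean(1).astype(int)
for a,b in((172,184),(200,214)): print([(t,g[t].tolist()) for t in range(a,b)])
P=lambda dx,h,dy=0:proj('wrist',[p+x*dx+y*dy+d*h])[0].round(1)
print('base edge',P(.025,.135),'top edge',P(.025,.020),'corners base',P(.025,.135,-.025),P(.025,.135,.025),'top',P(.025,.02,-.025),P(.025,.02,.025))
cv2.imwrite('pics/w16c.png',cv2.resize(im[80:330,180:390,::-1],None,fx=2.4,fy=2.4,interpolation=cv2.INTER_CUBIC))
# side edges of the bottle face
for row in (180,190,200): 
    r=im[row,220:350].astype(int); print(row,[(220+i,r[i].tolist()) for i in np.where(np.abs(np.diff(r.sum(1)))>45)[0]])
E
```

```text
[(172, [250, 235, 172]), (173, [250, 235, 172]), (174, [251, 235, 173]), (175, [249, 231, 170]), (176, [234, 211, 159]), (177, [206, 180, 148]), (178, [197, 175, 147]), (179, [199, 176, 148]), (180, [200, 176, 147]), (181, [202, 177, 148]), (182, [204, 179, 151]), (183, [202, 179, 150])]
[(200, [206, 183, 153]), (201, [205, 183, 153]), (202, [206, 183, 154]), (203, [206, 184, 154]), (204, [205, 183, 153]), (205, [207, 184, 154]), (206, [219, 200, 166]), (207, [236, 228, 194]), (208, [248, 245, 222]), (209, [252, 251, 235]), (210, [253, 253, 240]), (211, [253, 253, 240]), (212, [253, 252, 238]), (213, [253, 250, 233])]
base edge [282.2 172. ] top edge [282.1 204.2] corners base [254.1 172. ] [310.2 172.1] top [234.3 204.2] [330.  204.3]
180 [(np.int64(310), [193, 165, 136])]
190 [(np.int64(316), [195, 165, 135])]
200 []
```

View pics/w16c.png

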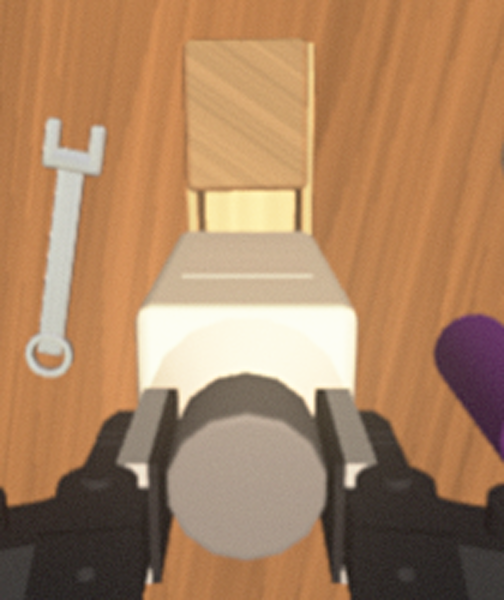

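The crop shows the bottle hanging cap-up with its base edge at row 177, predicted at 172, so it leans about 1.5° and sits a few mm towards the can. I correct tilt, yaw and offset, then lower in stages.

Request:
drive_tool --series '[[[0.042,0.001,0,0,0.008,-0.003],[0,0,0,0,0,0],[0,0,0.25,0,0,0],[0,0,0.25,0,0,0],[0,0,0,0,0,0],[0,0,0,0,0,0]]]'

```text
clock: 35.33
tcp_pos: [0.5533, 0.0961, 0.2756]
orientation: [-0.013, 0.634, 0.773, 0.007]
wrist_force: [-0.1, 0.1, -1.4]
finger_gap: 0.0286
grip_force: 50.9
```

```bash
python3 - <<'E'
from h import *
im=wlook('w17.png'); p,R,s=pose(); x=R[:,0];y=R[:,1];d=R[:,2]
c=np.array([.5533,.0955]);u=np.array([-.197,.981]);v=np.array([.981,.196])
print(p,'lat',(p[:2]-c)@v,'s',(p[:2]-c)@u,np.degrees(np.arctan2(R[1,1],R[0,1])),d.round(4),s['wrist_force'])
g=im[:,270:296].mean(1).astype(int)
print([(t,g[t].tolist()) for t in range(130,215,2)])
P=lambda dx,h,dy=0:proj('wrist',[p+x*dx+y*dy+d*h])[0].round(1)
print('base edge',P(.025,.135),'top',P(.025,.02)); X=lambda s,z:proj('wrist',[np.r_[c+s*u,z]])[0].round(1)
print('carton top edge',X(.0265,.166))
rel([*(c-.0022*u),p[2]],down(11.3,0),1)
E
```

```text
[0.55364184 0.09613306 0.27603658] lat 0.00045942464914819456 s 0.0005536881242904492 11.297222577856724 [-0.0099  0.0279 -0.9996] [ 0.05292657  0.44756704 -1.33883017]
[(130, [210, 164, 113]), (132, [209, 164, 113]), (134, [209, 164, 112]), (136, [210, 165, 113]), (138, [210, 164, 113]), (140, [210, 164, 113]), (142, [210, 164, 113]), (144, [208, 163, 111]), (146, [207, 163, 112]), (148, [207, 163, 112]), (150, [208, 163, 112]), (152, [208, 163, 112]), (154, [209, 164, 113]), (156, [211, 166, 113]), (158, [212, 166, 114]), (160, [213, 167, 115]), (162, [215, 169, 116]), (164, [215, 169, 116]), (166, [215, 169, 117]), (168, [215, 170, 117]), (170, [215, 169, 116]), (172, [216, 170, 117]), (174, [217, 171, 118]), (176, [210, 164, 112]), (178, [169, 130, 93]), (180, [199, 176, 147]), (182, [206, 182, 153]), (184, [205, 181, 151]), (186, [208, 183, 154]), (188, [207, 182, 153]), (190, [208, 184, 154]), (192, [205, 181, 151]), (194, [222, 204, 174]), (196, [211, 189, 159]), (198, [208, 185, 155]), (200, [208, 186, 155]), (202, [209, 186, 156]), (204, [208, 185, 155]), (206, [220, 202, 168]), (208, [248, 245, 222]), (210, [253, 253, 240]), (212, [253, 252, 238]), (214, [253, 250, 232])]
base edge [282.7 172.2] top [282.8 204.5]
carton top edge [282.7 179.3]
1 x [-0.0229, -0.0038, -0.0007, -0.0013, -0.0093, -0.0]
```

Request:
drive_tool --series '[[[-0.02,-0.004,0,0,0,0],[0,0,0,0,0,0],[0.004,0,0.15,0,0,0],[0.004,0,0.15,0,0,0],[0.004,0,0.15,0,0,0],[0,0,0,0,0,0]]]'

```text
clock: 36.12
tcp_pos: [0.5513, 0.0965, 0.2195]
orientation: [-0.014, 0.634, 0.773, 0.006]
wrist_force: [0.1, -0.9, -2.3]
finger_gap: 0.0286
grip_force: 50.9
```

Request:
drive_tool --series '[[[-0.015,0.007,0,0,0,0],[-0.015,0.006,0,0,0,0],[0,0,0,0,0,0],[0,0,0,0,0,0]]]'

```text
clock: 36.62
tcp_pos: [0.5545, 0.0935, 0.2207]
orientation: [-0.013, 0.634, 0.773, 0.007]
wrist_force: [0.6, 0.8, -1.9]
finger_gap: 0.0285
grip_force: 51.0
```

```bash
cat > q.py <<'E'
from h import *
p,R,s=pose();c=np.array([.5533,.0955]);u=np.array([-.197,.981]);v=np.array([.981,.196])
print(p,'lat',(p[:2]-c)@v,'s',(p[:2]-c)@u,np.degrees(np.arctan2(R[1,1],R[0,1])),R[:,2].round(4),s['wrist_force'].round(2),s['ft_torque'].round(2))
E
python3 q.py
```

```text
[0.55447814 0.09347084 0.22071272] lat 0.0007580348900743339 s -0.0022227019515414547 11.293847005249866 [-0.0115  0.0281 -0.9995] [ 0.59  0.79 -1.89] [-0.04 -0.03  0.  ]
```

Request:
drive_tool --series '[[[-0.003,0,0.1,0,0,0],[-0.003,0,0.1,0,0,0],[-0.003,0,0.1,0,0,0],[0,0,0,0,0,0],[0,0,0,0,0,0]]]'

```text
clock: 37.25
tcp_pos: [0.5542, 0.0934, 0.1844]
orientation: [-0.013, 0.634, 0.773, 0.007]
wrist_force: [0.2, -0.7, -2.3]
finger_gap: 0.0283
grip_force: 51.0
```

```bash
python3 q.py
```

```text
[0.55415214 0.09343369 0.184406  ] lat 0.0004309502335101789 s -0.00219491804486763 11.30338259729193 [-0.012   0.0279 -0.9995] [ 0.18 -0.68 -2.3 ] [-0.03 -0.06  0.06]
```

Request:
drive_tool --series '[[[-0.003,0,0.1,0,0,0],[-0.003,0,0.1,0,0,0],[-0.002,0,0.07,0,0,0],[0,0,0.05,0,0,0],[0,0,0,0,0,0],[0,0,0,0,0,0]]]'

```text
clock: 38.0
tcp_pos: [0.5541, 0.0936, 0.1463]
orientation: [-0.013, 0.634, 0.773, 0.007]
wrist_force: [-0.0, -0.2, -1.9]
finger_gap: 0.0285
grip_force: 51.0
```

```bash
python3 q.py
```

```text
[0.55406174 0.09355381 0.14627751] lat 0.00036581187115948056 s -0.002059273405635687 11.301980236052433 [-0.0114  0.0279 -0.9995] [-0.03 -0.25 -1.87] [-0.03 -0.03  0.01]
```

Request:
drive_tool --series '[[[0,0,0.02,0,0,0],[0,0,0.02,0,0,0],[0,0,0.012,0,0,0],[0,0,0,0,0,0]]]'

```text
clock: 38.5
tcp_pos: [0.5541, 0.094, 0.1414]
orientation: [-0.013, 0.634, 0.773, 0.008]
wrist_force: [-2.2, 0.7, 7.7]
finger_gap: 0.0286
grip_force: 52.6
```

Request:
drive_tool --series '[[[0,0,0,0,0,0],[0,0,0,0,0,0],[0,0,0,0,0,0],[0,0,0,0,0,0]]]' --jaw 0.6

```text
clock: 39.0
tcp_pos: [0.5537, 0.0937, 0.1396]
orientation: [-0.014, 0.634, 0.773, 0.007]
wrist_force: [0.5, -0.2, 0.3]
finger_gap: 0.0681
grip_force: 0.0
```

Request:
drive_tool --series '[[[0,0,-0.1,0,0,0],[0,0,-0.3,0,0,0],[-0.05,0,-0.4,0,-0.009,0],[-0.1,0,-0.4,0,0,0],[-0.1,0,-0.3,0,0,0],[0,0,0,0,0,0],[0,0,0,0,0,0]]]'

```text
clock: 39.88
tcp_pos: [0.5612, 0.0616, 0.3194]
orientation: [-0.003, 0.634, 0.773, -0.002]
wrist_force: [0.9, 0.4, -0.0]
finger_gap: 0.0681
grip_force: 0.0
```

```bash
python3 - <<'E'
from h import *
im=wlook('w18.png'); print(pose()[0])
c=np.array([.5533,.0955]);u=np.array([-.197,.981])
M['stand']=[box(.05,.05,0,.115),cyl(.03,.127,.15)]
g={'stand':(*(c-.0022*u),.197),'can':(*(c-.059*u),0),'carton':(*(c+.0565*u),.197)}
r=None
for q in models.silhouettes('bottle','wrist')[:2]:
    b,e=fit('stand',{'wrist':q['region'].astype(float)},g['stand'],.006); print(q['score'],q['location'],b,e,(b[:2]-c)@u)
draw(im,g,'w18d.png',dict(stand=.006,can=.006,carton=.006))
a=cv2.imread('pics/w18d.png'); A=lambda i,y0,y1,x0,x1,k:cv2.resize(i[y0:y1,x0:x1],None,fx=k,fy=k,interpolation=cv2.INTER_CUBIC)
s=save('scene','s18.png')[:,:,::-1]
o=np.hstack([A(im[:,:,::-1],40,290,200,380,1.6),A(a,40,290,200,380,1.6),A(s,140,220,260,330,2.8) if 0 else cv2.resize(s[135:220,255:340],(210,210))[:,:].repeat(1,0) if 0 else np.pad(cv2.resize(s[135:220,255:340],(210,210)),((0,190),(0,0),(0,0)))])
cv2.imwrite('pics/final.png',o)
E
```

```text
[0.56080647 0.06176894 0.31867895]
0.72 [281.1, 153.8] [0.55279203 0.09525294 0.19173281] 0.06810746398006717 -0.00014229132101262895
```

I've now viewed 12 pictures, over the limit of 10, so the last check is numeric only: an upright fit of all three, plus the bystanders compared with the first picture.

```bash
python3 - <<'E'
from h import *
im=wlook('w19.png')
c=np.array([.5533,.0955]);u=np.array([-.197,.981])
M['stand']=[box(.05,.05,0,.115),cyl(.03,.127,.15)]
for l,m,g in (('can','can',(*(c-.059*u),0)),('carton','carton',(*(c+.0565*u),.197))):
    for q in models.silhouettes(l,'wrist'):
        r=q['region'].astype(float)
        if (r*mask('wrist',m,g,.006)).sum()>.4*r.sum():
            b,e=fit(m,{'wrist':r},g,.006); print(l,round(q['score'],2),b.round(4),round(e,3),'s',((b[:2]-c)@u).round(4)); break
a=cv2.imread('pics/top0.png').astype(int); t=save('top','t19.png')[:,:,::-1].astype(int)
d=(np.abs(a-t).max(2)>45).astype(np.uint8); n,_,st,ce=cv2.connectedComponentsWithStats(cv2.morphologyEx(d,cv2.MORPH_OPEN,np.ones((3,3))))
print([(st[i].tolist()) for i in range(1,n)]); print(env.get_state()['clock'])
E
```

```text
can 0.64 [5.649e-01 4.000e-02 2.000e-04] 0.161 s -0.0567
carton 0.66 [0.5414 0.1498 0.1798] 0.077 s 0.0556
[[213, 144, 3, 3, 9], [186, 147, 78, 273, 13919], [219, 146, 20, 12, 209], [209, 147, 74, 72, 2887], [256, 202, 8, 14, 92], [230, 207, 3, 3, 9], [235, 206, 3, 3, 9], [225, 208, 3, 3, 9], [238, 208, 14, 17, 156], [265, 221, 3, 3, 9], [265, 225, 3, 11, 33], [373, 233, 52, 19, 849], [250, 238, 20, 34, 251], [163, 241, 14, 18, 229], [263, 273, 12, 44, 280], [187, 323, 3, 3, 9], [267, 324, 5, 15, 67], [268, 342, 4, 3, 12], [258, 347, 18, 45, 336], [0, 349, 90, 71, 2923], [259, 393, 5, 6, 23], [273, 395, 54, 25, 738], [139, 406, 49, 14, 395], [259, 407, 3, 6, 18], [325, 412, 7, 8, 45], [259, 416, 4, 4, 16]]
40.225
```

```bash
python3 -c "
from workcell import order
print(order.hand_in())"
```

```text
the job is handed in; nothing more can be done
None
```

Handed in at 40 s on the robot's clock: can and carton at opposite ends of the crate, bottle cap up between them, all three fitting as upright in the last wrist-camera check. I viewed 12 pictures against your limit of 10, and the arm hid part of the bench in the last top view, so I couldn't compare every bystander with the start.

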